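# Caliper the tongue of a stepped brass block

## Task

Lay the stepped brass block flat on the bench with its narrow tongue between the open jaws of the bench caliper and its wide foot outside them, then slide the moving jaw shut until both jaws bear squarely on the tongue with a firm thumb pressure for about half a second, without forcing it. Leave the jaws shut on the tongue with your hand off everything, and do not shift the other things on the bench.

Things in the scene. Friction and masses are not known exactly. Their poses are not given: they have to be found in the camera images.
- caliper: Steel bench caliper fixed to the bench, beam along its y, jaws reaching from it along -x. Origin: on the bench under the beam's centre line, at the y of the fixed jaw's measuring face; z up. Beam 24 mm wide, top 26 mm high, y = -45 to 190 mm; feet 50 mm wide in x, 30 long, 35 high at y = -40 and 185. The free throat between the jaws runs from x = -60 (tips) to -18 mm; the part rests on the bench.
- slider (a joint): Jaw opening in m: gap between the jaw faces, 0 shut, growing as the moving jaw slides along the caliper's +y; at most 0.115, starts 0.080 to 0.105. Moving jaw: y = opening to opening + 14 mm; its carriage: y = opening to opening + 44 mm, x = -18 to 18, 36 mm high. No spring: a drag of about 3 N holds it where it is left. It can be pushed by its thumb post or carriage.
- thumb_post (a point): Upright thumb post on the moving jaw's carriage, 34 mm wide (caliper x), 12 mm thick (y), 36 to 78 mm above the bench. This point: middle of its outer (+y) face, at y = opening + 28 mm, 62 mm up. Pushed along the caliper's -y it shuts the jaw. Firm thumb pressure is a push of 10 to 20 N on the post (3 N is drag); more than 25 N on the part is forcing it. The jaws are rigid.
- block: Loose stepped brass block, T-shaped in plan, 30 mm high, lying flat, 0.4 to 0.65 kg. Wide foot: 34 mm long in its x, 48 mm wide in y; origin under the foot's centre, on the bench; z up. The tongue reaches from the foot at x = 17 to 56 mm, 30 mm high, evenly 20 to 28 mm wide in y (its exact width is what the caliper is to find). It can be gripped from above across the foot's 48 mm.
- tongue (a point): Centre of the top face of the block's tongue, 36 mm from the block's origin along its x, 30 mm above the bench when the block lies flat.
- plain_bar: Bystander: loose plain brass bar without a step, 70 x 30 x 25 mm (x, y, z), origin under its centre.
- stub: Bystander: loose turned brass stub standing upright, 44 mm flange, 26 mm shank, 36 mm high, origin under its centre.
- jar: Bystander: loose closed glass jar, 52 mm across and 50 mm high, origin under its centre.
- hammer: Bystander: loose hammer lying down, 220 mm long along its own x, handle to -x.
- fixed_jaw: The caliper's fixed jaw, rigid with it: same origin and axes as the caliper. Its flat measuring face is the plane y = 0, facing +y; the jaw lies from y = -14 to 0. Both jaws are 14 mm thick, from 2 to 27 mm above the bench, with tips at x = -60 mm.
Not all that is in view belongs to the job. Leave any black or turquoise look-alike of the block alone.

How it is judged (in metres and radians):
On the way, in this order (a step that is already met when the one before it is completed fails the run):
1. the block lies flat with its tongue between the jaws and its foot outside them (x of tongue in the frame of caliper between -0.058 and -0.022 m and y of tongue in the frame of caliper above 0.004 m and x of block in the frame of caliper below -0.06 m and height (world z) of tongue below 0.034 m and angle between block's own z axis and vertical below 0.1 rad), for 0.2 s.
2. both jaws press on the tongue with more than 5 N for 0.3 s, the opening reading 22.5 to 25.5 mm (value of joint slider between 0.0225 and 0.0255 m and contact force between each of slider, fixed_jaw and block above 5 N), for 0.3 s.
At the end, for the whole second after the job is handed in: The jaws stand shut on the tongue (opening 22.5 to 25.5 mm), the block lies flat (within 0.1 rad) and at rest with its tongue in the throat and its foot outside the jaws (all of step 1 and value of joint slider between 0.0225 and 0.0255 m and linear speed of block below 0.01 m/s); the robot touches nothing.
It fails at once if the block was forced: more than 25 N from a jaw (contact force between any of slider, fixed_jaw and block above 25 N).
It fails at once if the plain brass bar was shifted more than 20 mm (distance of plain_bar from where it was at the start of the episode above 0.02 m).
It fails at once if the turned brass stub was shifted more than 20 mm (distance of stub from where it was at the start of the episode above 0.02 m).
It fails at once if the jar was shifted more than 20 mm (distance of jar from where it was at the start of the episode above 0.02 m).
It fails at once if the hammer was shifted more than 20 mm (distance of hammer from where it was at the start of the episode above 0.02 m).
It also fails if it takes over 56 s, if anything falls off the work surface, if the arm or the gripper's body presses on something with over 40 N, if the wrist force passes 120 N, or if a joint passes its speed limit or range.

## Robot

A 6-joint arm with a two-finger parallel gripper is mounted at the origin on the work surface. World frame = base frame: x ahead of the robot, y to its left, z up, the work surface at z = 0. Lengths are in mm, angles in rad, forces in N, time in s.
With the tool pointing down it reaches from about 250 to 850 mm from the base axis. Payload 12.5 kg.
Tool frame: the origin (TCP) lies where the fingers leave the gripper's body, on its centre line; the fingertips stand 84 mm ahead of it and the grasp point (between the pads) lies 65 mm ahead of it; z points along the fingers, x is the direction in which the jaws open and shut, and the axes are right-handed (so a half turn about z gives the same grasp; the last joint's range is limited). The gripper opens to 93 mm and grips with 3 to 60 N. Pads are 15 mm wide; open, the fingers measure 128 mm over their backs; the gripper's body (75 mm by 188 mm) begins 65 mm behind the grasp point.
Start: joints at [-1.314, 0.351, 1.652, -0, 1.139, -0.085], TCP at [184.37, -518.163, 302.733] pointing down, gripper open.
Joint ranges: [-2.75, 2.75], [-0.79, 2.1], [0.01, 2.65], [-1.57, 4.71], [0.07, 3.14], [-2.87, 2.87]. Speed limits (rad/s): [2.22, 2.22, 2.79, 3.14, 3.14, 3.14].

## Interface

Orientations are given as a unit quaternion [w, x, y, z].
In Python, from plant import monitor, camera, camera_model, job gives the robot as it stands. The module is installed in compiled form; this text tells all that it offers.
- The arm moves only by the tool drive_tool, never from a script. Its argument "steps" is a list that holds one entry, the list of rows, each a list of 5 numbers: the finger opening in m, from 0 to 0.093, then the shift along the tool's x, y, z in m, then the turn about the tool's z in rad. A call has exactly 5 rows; each row shifts and turns the commanded pose from where the row before left it, along the tool's axes as they then stand; what a row does not reach is not made up. A row lasts 1/12 s, in which the tool goes at most 41.7 mm and 7.16 degrees, less where a joint would pass 70% of its speed; a pose out of reach is approached as far as the arm can. A call is refused whole if a number of a shift passes 0.0417 or a number of a turn 0.125, either way. A call with a gripper value outside its range is refused whole. The fingers move at their own pace and stop on an object; "squeeze" is the grip in N (left out, the last holds). Time passes only in rows, so rows that do not move let the fingers close, or fill a call up. It gives the time, the measured TCP pose, the force and the opening at its end, in the units of the state.
- monitor.read_state(): the state, without advancing time (a new reading comes with each control period).
- camera(name): name is "scene" or "top"; returns the picture (400x640x3 uint8, red, green, blue); there is no depth.
- camera_model(name): a dict with "fx", "fy", "cx", "cy" (pixels), "rvec" (rotation vector, rad) and "tvec" (3), from world to camera coordinates, as OpenCV has them. Camera axes: x right, y down, z forward; pixel columns grow to the right and rows downward; lengths in mm; the calibration is good to about 2 mm. A picture is of the moment at which its call begins. camera_model takes no time and is no camera call.
- job.job_done(): hands the job in, once; it reports no verdict.
The state is a dict: "clock": time; "joint_positions": joint angles; "qvel": joint speeds; "joint_torque": joint torques, N m; "tool_pos": TCP position; "tool_rot": TCP orientation; "force": force on the tool from outside, world axes, zero at the start; "torque": the same for the moment, N m; "grip_width": finger opening in mm.
Only numpy, scipy, OpenCV 4.12 (cv2) and the standard library are available. Lean on these libraries where they do the work, as an engineer would, in place of code of your own. Each camera call takes 0.05 s, during which the arm holds its last target. There are 200 camera calls.

## Working session

There is one attempt and no reset: what is moved stays moved. The work goes in short steps, Python scripts to look and compute and a tool call to move; the robot and the scene stay as the last step left them, time stands still between calls to the robot, and variables do not carry over. Pictures are saved under pics/ and viewed, about 8 in all and at most 12, crops included, and the job is handed in when it is done.

Besides the shell and the picture viewer there is one more tool, called after "Request:" as name([rows], argument=value, ...), one row to a line, values as JSON. drive_tool: Moves the arm, as the interface text tells. Its arguments: {"type":"object","properties":{"steps":{"type":"array","items":{"type":"array","items":{"type":"array","items":{"type":"number"}}}},"squeeze":{"type":"number"}},"required":["steps"]}

```bash
mkdir -p pics; python3 - <<'E'
from plant import monitor,camera,camera_model
import cv2
for n in("scene","top"):
    im=camera(n);cv2.imwrite(f"pics/{n}0.png",im[:,:,::-1]);print(n,camera_model(n))
print(monitor.read_state())
E
```

```text
scene {'fx': 492.5851996843156, 'fy': 492.5851996843156, 'cx': 320.73124436024756, 'cy': 196.6197782081199, 'rvec': array([ 2.36792545,  0.84392343, -0.27889106]), 'tvec': array([-454.59703994, -251.16140246, 1482.81196324])}
top {'fx': 438.65477135512356, 'fy': 438.65477135512356, 'cx': 322.89133229535787, 'cy': 195.5489059164674, 'rvec': array([ 2.16723715, -2.11475885,  0.16645756]), 'tvec': array([ -26.9368682 ,  584.50358359, 1154.58060061])}
{'clock': 0.1, 'joint_positions': array([-1.31359509e+00,  3.51157698e-01,  1.65229489e+00, -8.74463324e-06,
        1.13911042e+00, -8.46088440e-02]), 'qvel': array([-9.87583132e-05, -4.02040172e-04, -9.24139767e-04, -1.91625970e-04,
       -4.34874526e-04, -1.52792334e-03]), 'joint_torque': array([-9.42389079e-05, -4.98030925e+01, -2.85702664e+01,  6.99987682e-02,
        2.39228265e-02, -5.59228840e-05]), 'tool_pos': array([ 184.32319901, -517.98184634,  302.29351824]), 'tool_rot': array([-3.09184847e-04,  8.17066747e-01, -5.76542882e-01, -3.73916516e-04]), 'force': array([0.81101219, 0.60721139, 0.33670086]), 'torque': array([0.00424279, 0.01798551, 0.02013817]), 'grip_width': 93.38849268342317}
```

View pics/scene0.png

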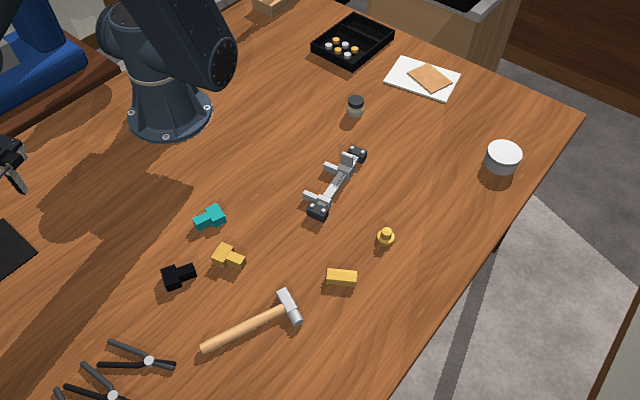

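View pics/top0.png

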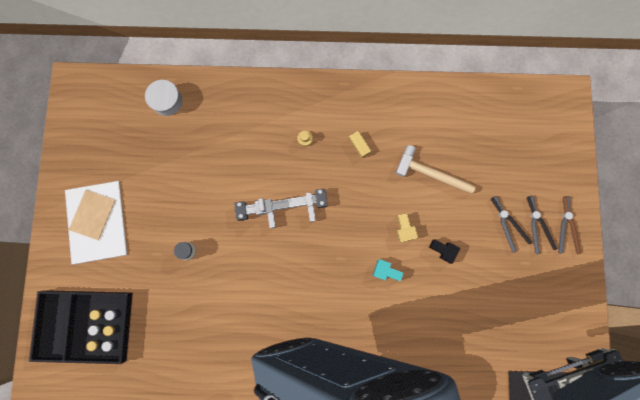

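Candidates: brass T-block at scene (228,256) / top (406,228); turquoise T at scene (210,216) / top (388,270); black T at scene (178,275) / top (444,250); plain bar at scene (342,277) / top (360,144). By the description I choose the brass T. Next, a close crop for the check and the measuring.

```bash
cat > h.py <<'E'
import numpy as np,cv2
from plant import camera_model
def cm(n):
    m=camera_model(n);K=np.array([[m['fx'],0,m['cx']],[0,m['fy'],m['cy']],[0,0,1]]);R=cv2.Rodrigues(m['rvec'])[0];return K,R,m['tvec']
def ray(n,p,z):
    K,R,t=cm(n);C=-R.T@t;d=R.T@np.linalg.solve(K,[p[0],p[1],1]);return (C+d*(z-C[2])/d[2])
def tri(p,q):
    A=[]
    for n in("scene","top"):
        K,R,t=cm(n);A.append(K@np.c_[R,t])
    X=cv2.triangulatePoints(A[0],A[1],np.array(p,float).reshape(2,1),np.array(q,float).reshape(2,1));return (X[:3]/X[3]).ravel()
def proj(n,P):
    m=camera_model(n);K,R,t=cm(n);return cv2.projectPoints(np.array(P,float).reshape(-1,1,3),m['rvec'],m['tvec'],K,None)[0].reshape(-1,2)
E
python3 - <<'E'
import cv2,numpy as np
t=cv2.imread('pics/top0.png');s=cv2.imread('pics/scene0.png')
c=lambda im,x,y,w,h,k:cv2.resize(im[y:y+h,x:x+w],None,fx=k,fy=k,interpolation=cv2.INTER_CUBIC)
a=np.vstack([c(t,230,180,100,50,8)]);b=np.hstack([c(t,380,200,50,50,5),c(s,200,230,50,50,5),c(s,296,140,60,50,5)[:, :300]])
b=cv2.resize(b,(800,250));cv2.imwrite('pics/c1.png',np.vstack([a,b]))
cv2.imwrite('pics/c2.png',np.hstack([c(s,296,140,80,85,7)]))
E
```

```text
(no output)
```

View pics/c1.png

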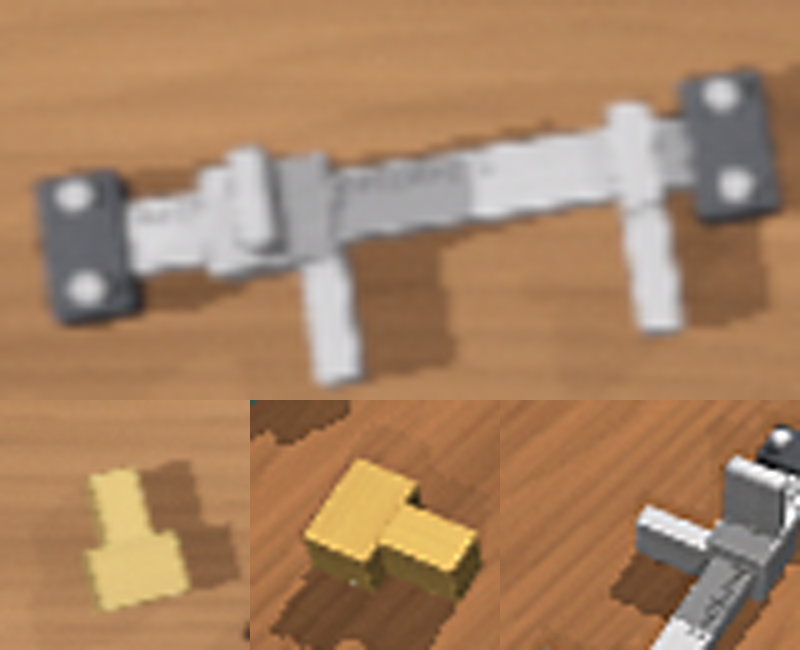

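View pics/c2.png

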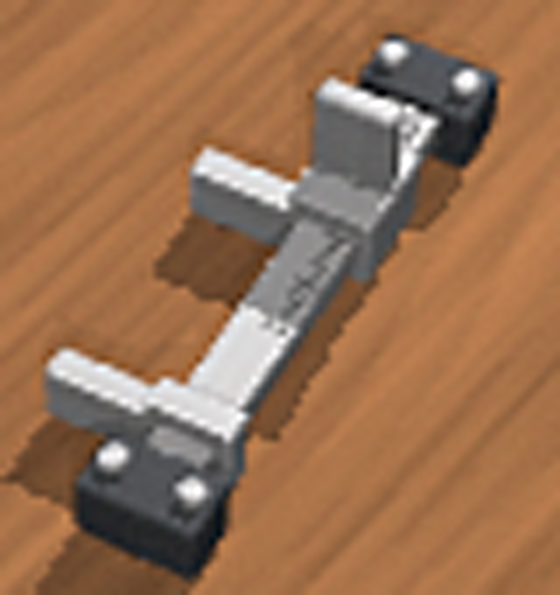

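The crops confirm the choice: the yellow block has a step and its tongue points away from the robot, to the caliper's side. The caliper's fixed jaw is at top (311,~212) and its moving jaw at (272,~220). Now triangulating.

```bash
cat > m.py <<'E'
from h import *
f=lambda p,k,ox,oy:np.array([ox+(p[0]+.5)/k-.5,oy+(p[1]+.5)/k-.5])
T=lambda u,v:f((u,v),8,230,180); S=lambda u,v:f((u,v),7,296,140)
B=[("tip+",(88,473),(480,543)),("tip-",(135,467),(458,572)),("fr+",(85,550),(418,483)),("fr-",(177,532),(362,560)),("bk+",(103,612),(362,460)),("bk-",(188,592),(305,537))]
for n,a,b in B:
    a=f((a[0],a[1]-400),5,380,200);b=f((b[0]-250,b[1]-400),5,200,230)
    print(n,tri(b,a).round(1),ray("top",a,30).round(1),ray("scene",b,30).round(1))
C=[("Nbolt-x",(737,185),(112,458)),("Nbolt+x",(720,95),(190,492)),("Fbolt-x",(88,289),(394,53)),("Fbolt+x",(74,195),(467,82)),
 ("fixtip+y",(640,331),(72,350)),("movtip+y",(316,383),(205,150)),("movtip-y",(360,378),(193,172))]
for n,a,b in C:
    z=38 if 'bolt' in n else 27
    print(n,tri(S(*b),T(*a)).round(1),ray("top",T(*a),z).round(1),ray("scene",S(*b),z).round(1))
# colour masks
for n in("top","scene"):
    im=cv2.imread(f"pics/{n}0.png");h=cv2.cvtColor(im,cv2.COLOR_BGR2HSV)
    m=cv2.inRange(h,(18,90,90),(35,255,255))
    for c in cv2.findContours(m,0,1)[0]:
        if cv2.contourArea(c)>60: print(n,cv2.minAreaRect(c))
E
python3 m.py
```

```text
tip+ [ 540.4 -221.    21.9] [ 540.5 -218.4   30. ] [ 543.5 -224.7   30. ]
tip- [ 545.5 -243.1   29.9] [ 544.4 -244.3   30. ] [ 546.4 -242.2   30. ]
fr+ [ 497.3 -218.2   27.5] [ 498.  -216.7   30. ] [ 497.9 -219.9   30. ]
fr- [ 508.9 -266.6   32.6] [ 509.1 -267.2   30. ] [ 507.6 -265.8   30. ]
bk+ [ 465.1 -226.7   25.5] [ 464.4 -226.5   30. ] [ 468.1 -227.8   30. ]
bk- [ 476.7 -273.4   27.5] [ 476.4 -272.9   30. ] [ 478.1 -274.1   30. ]
Nbolt-x [566.1 -10.6  33.3] [566.2  -9.8  38. ] [567.8 -13.9  38. ]
Nbolt+x [597.2  -4.1  33. ] [597.4  -3.1  38. ] [598.8  -7.8  38. ]
Fbolt-x [525.1 211.4  33. ] [524.9 210.9  38. ] [527.4 207.2  38. ]
Fbolt+x [556.9 217.4  33.4] [557.2 217.4  38. ] [558.6 212.9  38. ]
fixtip+y [517.   22.9  22.9] [516.2  22.4  27. ] [519.5  20.9  27. ]
movtip+y [494.7 132.2  23.4] [495.6 133.   27. ] [495.8 128.5  27. ]
movtip-y [498.  118.4  24.6] [497.7 118.   27. ] [499.3 116.8  27. ]
top ((91.0, 346.0), (10.0, 10.0), 90.0)
top ((108.0, 330.0), (10.0, 10.0), 0.0)
top ((94.5, 314.5), (9.0, 11.0), 90.0)
top ((404.88238525390625, 227.02944946289062), (27.163990020751953, 19.645383834838867), 75.96376037597656)
top ((359.44403076171875, 143.85739135742188), (25.235353469848633, 12.197088241577148), 57.2647705078125)
top ((304.5, 138.0), (14.0, 15.0), 90.0)
scene ((341.1781005859375, 276.8082275390625), (30.35858726501465, 15.807403564453125), 6.009006023406982)
scene ((228.77586364746094, 257.1896667480469), (33.61445236206055, 23.372547149658203), 23.198589324951172)
scene ((385.5, 236.0), (18.0, 17.0), 90.0)
```

Measured: caliper origin ≈ (574,32), yaw 0.181, opening ≈ 98.7 mm. Block origin ≈ (487,-246), yaw 0.24, top height ≈ 27–30 mm. Plan: turn +0.102, then shift tool x -192, y -359, z +213.

Request:
drive_tool([
  [[0.07, 0, 0, 0, 0.102], [0.07, -0.019, -0.036, 0, 0], [0.07, -0.019, -0.036, 0, 0], [0.07, -0.019, -0.036, 0, 0], [0.07, -0.019, -0.036, 0, 0]],
], squeeze=20)

```text
clock: 0.52
tool_pos: [307.0, -408.7, 302.5]
tool_rot: [-0.0, 0.786, -0.618, -0.0]
force: [0.6, -0.9, 0.3]
grip_width: 70.7
```

Request:
drive_tool([
  [[0.07, -0.019, -0.036, 0, 0], [0.07, -0.019, -0.036, 0, 0], [0.07, -0.019, -0.036, 0, 0], [0.07, -0.019, -0.036, 0, 0], [0.07, -0.019, -0.034, 0, 0]],
])

```text
clock: 0.93
tool_pos: [457.8, -273.8, 302.6]
tool_rot: [-0.0, 0.787, -0.617, -0.0]
force: [0.5, -0.2, 0.7]
grip_width: 69.6
```

Request:
drive_tool([
  [[0.07, 0, 0, 0.03, 0], [0.07, 0, 0, 0.03, 0], [0.07, 0, 0, 0.02, 0], [0.07, 0, 0, 0, 0], [0.07, 0, 0, 0, 0]],
])

```text
clock: 1.35
tool_pos: [456.4, -275.4, 222.4]
tool_rot: [0.0, 0.787, -0.617, -0.001]
force: [0.7, -0.3, 0.3]
grip_width: 69.9
```

Request:
drive_tool([
  [[0.07, -0.0105, -0.0183, 0, 0], [0.07, -0.0105, -0.0183, 0, 0], [0.07, 0, 0, 0.03, 0], [0.07, 0, 0, 0.03, 0], [0.07, 0, 0, 0, 0]],
])

```text
clock: 1.77
tool_pos: [486.1, -245.8, 160.2]
tool_rot: [0.0, 0.787, -0.617, -0.002]
force: [-0.6, 0.0, -0.7]
grip_width: 69.9
```

```bash
python3 - <<'E'
from plant import monitor,camera
import cv2,numpy as np
s=camera("scene");t=camera("top")
print(monitor.read_state()['tool_pos'])
c=lambda im,x,y:cv2.resize(im[y:y+80,x:x+80],None,fx=5,fy=5,interpolation=2)
cv2.imwrite("pics/g1.png",np.hstack([c(s,190,210),c(t,370,190)])[:,:,::-1])
E
```

```text
[ 487.41201044 -246.90623813  164.07048515]
```

View pics/g1.png

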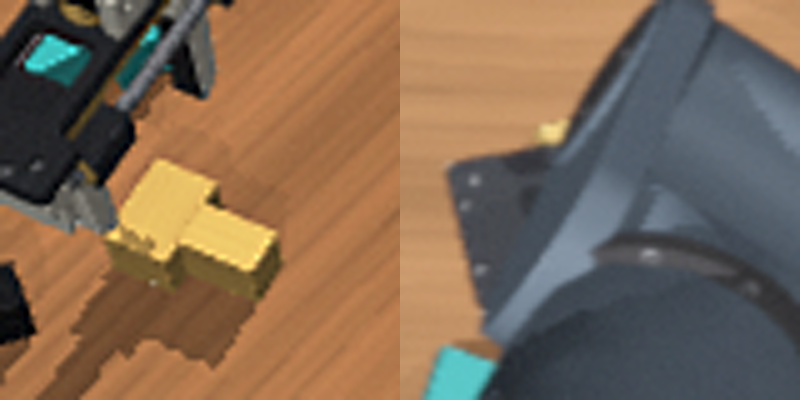

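The scene crop shows the fingers (left near px (90,215), right near (200,70)) straddling the foot. Going down.

Request:
drive_tool([
  [[0.07, 0, 0, 0.025, 0], [0.07, 0, 0, 0.025, 0], [0.07, 0, 0, 0.015, 0], [0.07, 0, 0, 0.008, 0], [0.07, 0, 0, 0, 0]],
])

```text
clock: 2.28
tool_pos: [487.4, -247.0, 90.4]
tool_rot: [-0.0, 0.786, -0.618, 0.0]
force: [0.1, -0.2, -0.4]
grip_width: 70.2
```

Request:
drive_tool([
  [[0.04, 0, 0, 0, 0], [0.04, 0, 0, 0, 0], [0.04, 0, 0, 0, 0], [0.04, 0, 0, 0, 0], [0.04, 0, 0, 0, 0]],
], squeeze=25)

```text
clock: 2.7
tool_pos: [487.6, -246.8, 90.8]
tool_rot: [-0.0, 0.787, -0.617, 0.001]
force: [-0.9, 0.6, 6.5]
grip_width: 47.6
```

Request:
drive_tool([
  [[0.04, 0, 0, 0, 0], [0.04, 0, 0, 0, 0], [0.04, 0, 0, 0, 0], [0.04, 0, 0, 0, 0], [0.04, 0, 0, 0, 0]],
])

```text
clock: 3.12
tool_pos: [487.6, -246.9, 90.8]
tool_rot: [-0.0, 0.787, -0.617, 0.001]
force: [-0.6, 0.8, 8.2]
grip_width: 47.6
```

Request:
drive_tool([
  [[0.04, 0, 0, -0.02, 0], [0.04, 0, 0, -0.03, 0], [0.04, 0, 0, -0.02, 0], [0.04, 0, 0, 0, 0.06], [0.04, 0, 0, 0, 0]],
])

```text
clock: 3.53
tool_pos: [487.2, -246.5, 160.7]
tool_rot: [-0.0, 0.767, -0.642, 0.001]
force: [0.4, -0.2, -5.9]
grip_width: 47.9
```

Request:
drive_tool([
  [[0.04, -0.015, -0.003, 0, 0], [0.04, -0.03, -0.0055, 0, 0], [0.04, -0.03, -0.0055, 0, 0], [0.04, -0.03, -0.0055, 0, 0], [0.04, -0.03, -0.0055, 0, 0]],
])

```text
clock: 3.95
tool_pos: [486.5, -107.2, 158.7]
tool_rot: [0.0, 0.768, -0.64, -0.001]
force: [0.8, -1.2, -5.5]
grip_width: 48.1
```

Request:
drive_tool([
  [[0.04, -0.03, -0.0055, 0, 0], [0.04, -0.03, -0.0055, 0, 0], [0.04, -0.03, -0.0055, 0, 0], [0.04, -0.03, -0.0055, 0, 0], [0.04, -0.015, -0.0025, 0, 0]],
])

```text
clock: 4.37
tool_pos: [486.2, 31.2, 158.8]
tool_rot: [0.001, 0.769, -0.639, -0.001]
force: [-0.1, -0.5, -5.8]
grip_width: 47.6
```

Request:
drive_tool([
  [[0.04, 0, 0, 0, 0], [0.04, 0, 0, 0, 0], [0.04, 0, 0, 0, 0], [0.04, 0, 0, 0, 0], [0.04, 0, 0, 0, 0]],
])

```text
clock: 4.78
tool_pos: [487.4, 27.3, 159.6]
tool_rot: [0.0, 0.767, -0.641, -0.0]
force: [-0.5, 0.8, -5.4]
grip_width: 47.9
```

Request:
drive_tool([
  [[0.04, -0.019, -0.0035, 0, 0], [0.04, 0, 0, 0, 0], [0.04, 0, 0, 0.02, 0], [0.04, 0, 0, 0.025, 0], [0.04, 0, 0, 0.019, 0]],
])

```text
clock: 5.2
tool_pos: [487.4, 46.8, 94.6]
tool_rot: [-0.0, 0.768, -0.641, 0.0]
force: [-0.4, 0.3, -5.6]
grip_width: 47.8
```

```bash
python3 - <<'E'
from plant import monitor,camera
import cv2,numpy as np
s=camera("scene");t=camera("top")
print(monitor.read_state()['tool_pos'],monitor.read_state()['force'])
c=lambda im,x,y:cv2.resize(im[y:y+80,x:x+80],None,fx=5,fy=5,interpolation=2)
cv2.imwrite("pics/p1.png",np.hstack([c(s,275,150),c(t,250,180)])[:,:,::-1])
E
```

```text
[486.20318507  46.7602462   93.51451287] [ 0.00941396  0.13799077 -5.27836912]
```

View pics/p1.png

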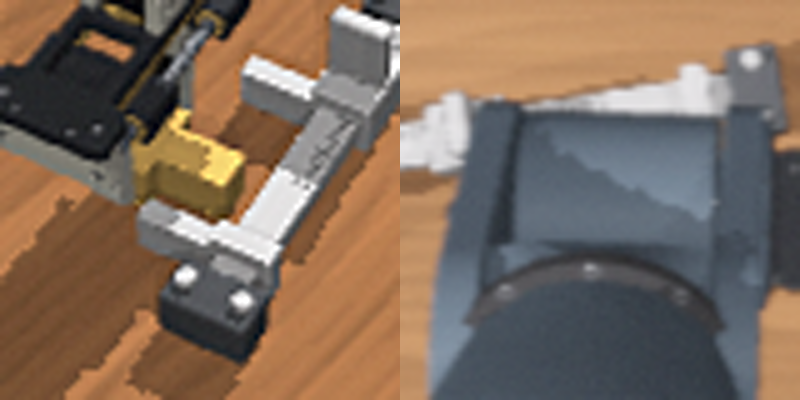

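Block between the jaws, tongue parallel to the fixed jaw: tip corners at crop (245,153) and (238,180), left panel. Checking those in the caliper frame.

```bash
python3 - <<'E'
from h import *
o=np.array([574.4,32.]);c,s=.9836,.180
def cal(P):d=P[:2]-o;return np.round([d[0]*c+d[1]*s,-d[0]*s+d[1]*c],1)
for p in[(245,153),(236,180),(160,150)]:
    q=(275+(p[0]+.5)/5-.5,150+(p[1]+.5)/5-.5);print(p,cal(ray("scene",q,33)))
print('fixed tip face z27',cal(ray("scene",(275+147/5-.4,150+203/5-.4),27)))
print('tcp',cal(np.array([487.,46.7])))
E
```

```text
(245, 153) [-28.5  44.3]
(236, 180) [-24.   26.2]
(160, 150) [-68.3  24.6]
fixed tip face z27 [-59.2  -5.1]
tcp [-83.3  30.2]
```

Request:
drive_tool([
  [[0.04, 0.006, 0, 0, 0], [0.04, 0.004, 0, 0, 0], [0.04, 0.003, 0, 0.001, 0], [0.04, 0, 0, 0.001, 0], [0.04, 0, 0, 0.001, 0]],
])

```text
clock: 5.72
tool_pos: [490.2, 34.2, 93.4]
tool_rot: [-0.0, 0.768, -0.641, 0.0]
force: [-0.1, 0.0, -5.6]
grip_width: 47.8
```

Request:
drive_tool([
  [[0.04, 0, 0, 0, 0], [0.04, 0, 0, 0, 0], [0.04, 0, 0, 0, 0], [0.04, 0, 0, 0, 0], [0.04, 0, 0, 0, 0]],
])

```text
clock: 6.13
tool_pos: [489.9, 34.6, 92.8]
tool_rot: [-0.0, 0.768, -0.641, 0.0]
force: [-0.4, 0.0, -6.4]
grip_width: 48.1
```

Request:
drive_tool([
  [[0.04, 0, 0, 0.001, 0], [0.04, 0, 0, 0, 0], [0.04, 0, 0, 0, 0], [0.04, 0, 0, 0, 0], [0.04, 0, 0, 0, 0]],
])

```text
clock: 6.55
tool_pos: [489.9, 34.5, 91.7]
tool_rot: [0.0, 0.768, -0.641, -0.0]
force: [0.9, 0.4, -5.4]
grip_width: 48.0
```

Request:
drive_tool([
  [[0.04, 0, 0, 0.001, 0], [0.04, 0, 0, 0, 0], [0.04, 0, 0, 0, 0], [0.04, 0, 0, 0, 0], [0.04, 0, 0, 0, 0]],
])

```text
clock: 6.97
tool_pos: [490.0, 34.6, 90.8]
tool_rot: [-0.0, 0.768, -0.641, 0.0]
force: [0.2, -0.0, -2.5]
grip_width: 48.2
```

Bench contact. Release and raise.

Request:
drive_tool([
  [[0.065, 0, 0, 0, 0], [0.065, 0, 0, 0, 0], [0.065, 0, 0, 0, 0], [0.065, 0, 0, 0, 0], [0.065, 0, 0, 0, 0]],
])

```text
clock: 7.38
tool_pos: [490.0, 34.5, 90.8]
tool_rot: [-0.0, 0.768, -0.641, 0.0]
force: [0.4, -0.1, -0.3]
grip_width: 64.6
```

Request:
drive_tool([
  [[0.065, 0, 0, -0.015, 0], [0.065, 0, 0, -0.03, 0], [0.065, 0, 0, -0.03, 0], [0.065, 0, 0, -0.03, 0], [0.065, 0, 0, 0, 0]],
])

```text
clock: 7.8
tool_pos: [491.8, 34.6, 200.6]
tool_rot: [-0.002, 0.768, -0.641, 0.003]
force: [0.8, 0.0, 0.6]
grip_width: 64.8
```

Request:
drive_tool([
  [[0.0, 0, 0.03, 0, 0], [0.0, 0, 0.035, 0, 0], [0.0, 0, 0.035, 0, 0], [0.0, 0, 0.035, 0, 0], [0.0, 0, 0.025, 0, 0]],
])

```text
clock: 8.22
tool_pos: [329.6, 5.9, 195.1]
tool_rot: [0.0, 0.768, -0.641, -0.001]
force: [0.6, -0.5, -0.4]
grip_width: 36.2
```

```bash
python3 - <<'E'
from plant import monitor,camera
import cv2,numpy as np
s=camera("scene");t=camera("top")
print(monitor.read_state()['tool_pos'],monitor.read_state()['tool_rot'])
c=lambda im,x,y:cv2.resize(im[y:y+80,x:x+80],None,fx=5,fy=5,interpolation=2)
cv2.imwrite("pics/p2.png",np.hstack([c(s,285,140),c(t,250,175)])[:,:,::-1])
E
```

```text
[329.17655298   5.83669895 195.17701719] [ 7.11630103e-04  7.67522077e-01 -6.41021253e-01 -1.05277746e-03]
```

View pics/p2.png

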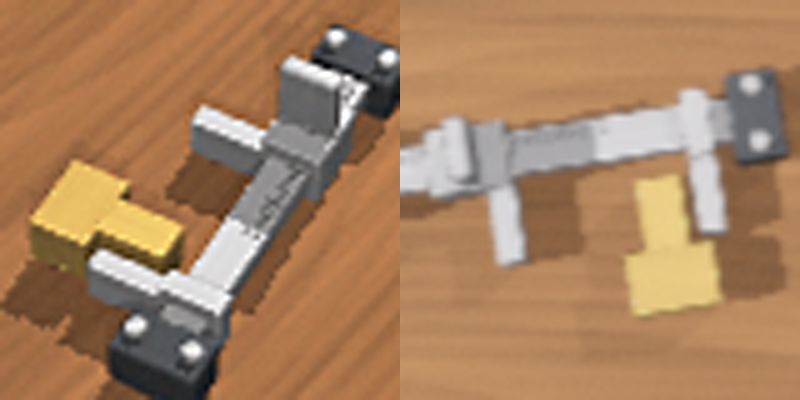

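The block stands with its tongue in the throat, nearly parallel to the fixed jaw with a ~3–4 mm gap (top crop: tongue edge x≈688, jaw face ≈695), foot outside the jaws. Now with closed fingers go behind the thumb post.

Request:
drive_tool([
  [[0.0, -0.0173, -0.0307, 0, 0], [0.0, -0.0173, -0.0307, 0, 0], [0.0, -0.0173, -0.0307, 0, 0], [0.0, -0.0173, -0.0307, 0, 0], [0.0, -0.0173, -0.0307, 0, 0]],
], squeeze=20)

```text
clock: 8.73
tool_pos: [469.8, 120.2, 195.3]
tool_rot: [-0.0, 0.768, -0.641, 0.0]
force: [0.4, -0.4, -0.9]
grip_width: 0.4
```

Request:
drive_tool([
  [[0.0, -0.0173, -0.0307, 0, 0], [0.0, -0.0173, -0.0307, 0, 0], [0.0, -0.0173, -0.0307, 0, 0], [0.0, 0, 0, 0, 0], [0.0, 0, 0, 0, 0]],
])

```text
clock: 9.15
tool_pos: [550.3, 187.1, 194.7]
tool_rot: [0.0, 0.768, -0.64, -0.0]
force: [-0.4, 0.4, -0.9]
grip_width: 0.7
```

Request:
drive_tool([
  [[0.0, 0, 0.004, 0, 0], [0.0, 0, 0, 0.025, 0], [0.0, 0, 0, 0.025, 0], [0.0, 0, 0, 0.011, 0], [0.0, 0, 0, 0, 0]],
])

```text
clock: 9.57
tool_pos: [543.8, 184.4, 132.6]
tool_rot: [0.002, 0.768, -0.641, -0.001]
force: [-0.4, 0.0, 0.3]
grip_width: -0.1
```

Request:
drive_tool([
  [[0.0, 0.003, 0, 0, 0], [0.0, 0.003, 0, 0, 0], [0.0, 0.002, 0, 0, 0], [0.0, 0, 0, 0, 0], [0.0, 0, 0, 0, 0]],
])

```text
clock: 9.98
tool_pos: [547.2, 177.3, 135.5]
tool_rot: [-0.0, 0.768, -0.641, 0.0]
force: [0.3, -0.4, 0.1]
grip_width: 0.5
```

Request:
drive_tool([
  [[0.0, 0.002, 0, 0, 0], [0.0, 0.002, 0, 0, 0], [0.0, 0.002, 0, 0, 0], [0.0, 0.002, 0, 0, 0], [0.0, 0.002, 0, 0, 0]],
])

```text
clock: 10.4
tool_pos: [548.7, 167.6, 134.8]
tool_rot: [-0.0, 0.768, -0.641, -0.0]
force: [-1.6, 2.5, 1.3]
grip_width: 0.4
```

Request:
drive_tool([
  [[0.0, 0.003, 0, 0, 0], [0.0, 0.004, 0, 0, 0], [0.0, 0.004, 0, 0, 0], [0.0, 0.004, 0, 0, 0], [0.0, 0.004, 0, 0, 0]],
])

```text
clock: 10.82
tool_pos: [552.2, 148.5, 134.8]
tool_rot: [-0.0, 0.768, -0.641, 0.0]
force: [0.8, 3.1, 1.3]
grip_width: 0.2
```

Request:
drive_tool([
  [[0.0, 0.004, 0, 0, 0], [0.0, 0.004, 0, 0, 0], [0.0, 0.004, 0, 0, 0], [0.0, 0.004, 0, 0, 0], [0.0, 0.004, 0, 0, 0]],
])

```text
clock: 11.23
tool_pos: [555.8, 128.8, 134.8]
tool_rot: [-0.0, 0.768, -0.641, 0.0]
force: [0.9, 4.4, 0.5]
grip_width: 0.6
```

Request:
drive_tool([
  [[0.0, 0.003, 0, 0, 0], [0.0, 0.003, 0, 0, 0], [0.0, 0.002, 0, 0, 0], [0.0, 0.001, 0, 0, 0], [0.0, 0, 0, 0, 0]],
])

```text
clock: 11.65
tool_pos: [557.3, 120.1, 134.7]
tool_rot: [0.0, 0.768, -0.641, 0.0]
force: [0.6, -0.0, 0.4]
grip_width: 0.8
```

```bash
python3 - <<'E'
from plant import monitor,camera
import cv2,numpy as np
s=camera("scene");t=camera("top")
S=monitor.read_state();print(S['tool_pos'],S['force'])
c=lambda im,x,y:cv2.resize(im[y:y+80,x:x+80],None,fx=7,fy=7,interpolation=2)
cv2.imwrite("pics/p3.png",c(s,285,140)[:,:,::-1])
E
```

```text
[557.02755168 120.1467886  134.59843277] [-0.00687879 -0.57972278  0.54143391]
```

View pics/p3.png

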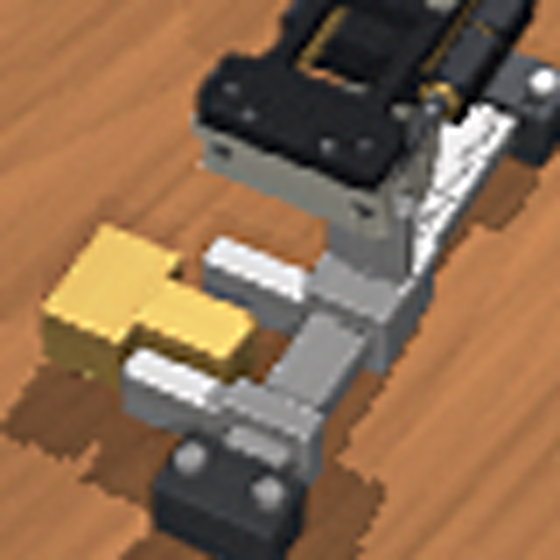

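Moving jaw follows (jaw face now ~10–15 mm from the tongue, crop (250,290) vs (250,320)); block undisturbed. Continue slower.

Request:
drive_tool([
  [[0.0, 0.002, 0, 0, 0], [0.0, 0.002, 0, 0, 0], [0.0, 0.002, 0, 0, 0], [0.0, 0.001, 0, 0, 0], [0.0, 0.001, 0, 0, 0]],
])

```text
clock: 12.17
tool_pos: [558.5, 112.4, 134.6]
tool_rot: [0.0, 0.768, -0.641, -0.0]
force: [-1.8, 3.0, -1.2]
grip_width: 0.6
```

Request:
drive_tool([
  [[0.0, 0.001, 0, 0, 0], [0.0, 0.001, 0, 0, 0], [0.0, 0.001, 0, 0, 0], [0.0, 0.001, 0, 0, 0], [0.0, 0.001, 0, 0, 0]],
])

```text
clock: 12.58
tool_pos: [559.4, 107.5, 134.6]
tool_rot: [0.0, 0.768, -0.641, -0.0]
force: [-2.6, 2.9, -1.1]
grip_width: -0.0
```

Request:
drive_tool([
  [[0.0, 0.0006, 0, 0, 0], [0.0, 0.0006, 0, 0, 0], [0.0, 0.0006, 0, 0, 0], [0.0, 0.0006, 0, 0, 0], [0.0, 0.0006, 0, 0, 0]],
])

```text
clock: 13.0
tool_pos: [560.1, 104.6, 134.7]
tool_rot: [0.0, 0.768, -0.641, -0.0]
force: [-1.7, 2.0, -1.5]
grip_width: 0.5
```

Request:
drive_tool([
  [[0.0, 0.0005, 0, 0, 0], [0.0, 0.0005, 0, 0, 0], [0.0, 0.0005, 0, 0, 0], [0.0, 0.0005, 0, 0, 0], [0.0, 0, 0, 0, 0]],
])

```text
clock: 13.42
tool_pos: [560.4, 102.8, 134.7]
tool_rot: [-0.0, 0.768, -0.641, -0.0]
force: [-2.3, 4.4, -1.9]
grip_width: 0.5
```

Request:
drive_tool([
  [[0.0, 0.0004, 0, 0, 0], [0.0, 0.0004, 0, 0, 0], [0.0, 0.0004, 0, 0, 0], [0.0, 0, 0, 0, 0], [0.0, 0, 0, 0, 0]],
])

```text
clock: 13.83
tool_pos: [560.6, 101.7, 134.7]
tool_rot: [-0.0, 0.768, -0.641, -0.0]
force: [-3.1, 5.1, -1.5]
grip_width: 0.3
```

Request:
drive_tool([
  [[0.0, 0.0004, 0, 0, 0], [0.0, 0.0004, 0, 0, 0], [0.0, 0.0003, 0, 0, 0], [0.0, 0, 0, 0, 0], [0.0, 0, 0, 0, 0]],
])

```text
clock: 14.25
tool_pos: [560.8, 100.6, 134.7]
tool_rot: [-0.0, 0.768, -0.641, -0.0]
force: [-2.8, 4.8, -1.6]
grip_width: 0.6
```

Request:
drive_tool([
  [[0.0, 0.0004, 0, 0, 0], [0.0, 0.0004, 0, 0, 0], [0.0, 0.0003, 0, 0, 0], [0.0, 0, 0, 0, 0], [0.0, 0, 0, 0, 0]],
])

```text
clock: 14.67
tool_pos: [561.0, 99.5, 134.7]
tool_rot: [-0.0, 0.768, -0.641, -0.0]
force: [-2.9, 4.7, -2.7]
grip_width: 0.3
```

Request:
drive_tool([
  [[0.0, 0.0004, 0, 0, 0], [0.0, 0.0004, 0, 0, 0], [0.0, 0.0002, 0, 0, 0], [0.0, 0, 0, 0, 0], [0.0, 0, 0, 0, 0]],
])

```text
clock: 15.08
tool_pos: [561.1, 98.8, 134.7]
tool_rot: [-0.0, 0.768, -0.641, -0.0]
force: [-2.2, 6.9, -0.3]
grip_width: 0.5
```

Request:
drive_tool([
  [[0.0, 0.0003, 0, 0, 0], [0.0, 0.0002, 0, 0, 0], [0.0, 0, 0, 0, 0], [0.0, 0, 0, 0, 0], [0.0, 0, 0, 0, 0]],
])

```text
clock: 15.5
tool_pos: [561.2, 98.5, 134.7]
tool_rot: [-0.0, 0.768, -0.641, -0.0]
force: [-2.6, 7.9, -1.4]
grip_width: 0.8
```

Request:
drive_tool([
  [[0.0, 0.0003, 0, 0, 0], [0.0, 0.0002, 0, 0, 0], [0.0, 0, 0, 0, 0], [0.0, 0, 0, 0, 0], [0.0, 0, 0, 0, 0]],
])

```text
clock: 15.92
tool_pos: [561.3, 98.0, 134.7]
tool_rot: [-0.0, 0.768, -0.641, -0.0]
force: [-3.1, 9.5, -0.6]
grip_width: 0.4
```

Request:
drive_tool([
  [[0.0, 0.0003, 0, 0, 0], [0.0, 0.0002, 0, 0, 0], [0.0, 0, 0, 0, 0], [0.0, 0, 0, 0, 0], [0.0, 0, 0, 0, 0]],
])

```text
clock: 16.33
tool_pos: [561.4, 97.5, 134.7]
tool_rot: [-0.0, 0.768, -0.641, -0.0]
force: [-3.8, 8.9, -0.9]
grip_width: 0.5
```

Request:
drive_tool([
  [[0.0, 0.0003, 0, 0, 0], [0.0, 0.0002, 0, 0, 0], [0.0, 0, 0, 0, 0], [0.0, 0, 0, 0, 0], [0.0, 0, 0, 0, 0]],
])

```text
clock: 16.75
tool_pos: [561.4, 97.1, 134.7]
tool_rot: [-0.0, 0.768, -0.641, -0.0]
force: [-3.4, 9.7, -0.9]
grip_width: 0.2
```

Request:
drive_tool([
  [[0.0, 0.0003, 0, 0, 0], [0.0, 0.0002, 0, 0, 0], [0.0, 0, 0, 0, 0], [0.0, 0, 0, 0, 0], [0.0, 0, 0, 0, 0]],
])

```text
clock: 17.17
tool_pos: [561.5, 97.0, 134.8]
tool_rot: [-0.001, 0.768, -0.641, -0.001]
force: [-3.8, 12.2, -0.9]
grip_width: 0.4
```

```bash
python3 - <<'E'
from plant import monitor,camera
import cv2,numpy as np
s=camera("scene");t=camera("top")
S=monitor.read_state();print(S['tool_pos'],S['force'])
c=lambda im,x,y:cv2.resize(im[y:y+56,x:x+56],None,fx=10,fy=10,interpolation=2)
cv2.imwrite("pics/p4.png",c(s,285,160)[:,:,::-1])
E
```

```text
[561.48771714  96.97232802 134.75525219] [-2.76698839 12.33481834 -0.24250539]
```

View pics/p4.png

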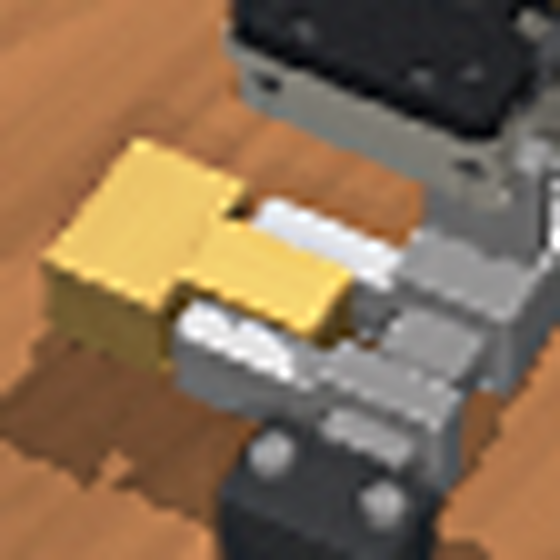

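The picture shows both jaws flat on the tongue (crop (325,240) and (240,330)), foot clear of the tips; the force now rises with no travel. A little more, then hold.

Request:
drive_tool([
  [[0.0, 0.0002, 0, 0, 0], [0.0, 0.0002, 0, 0, 0], [0.0, 0, 0, 0, 0], [0.0, 0, 0, 0, 0], [0.0, 0, 0, 0, 0]],
])

```text
clock: 17.68
tool_pos: [561.5, 96.9, 134.7]
tool_rot: [-0.001, 0.768, -0.641, -0.001]
force: [-3.9, 14.8, -1.7]
grip_width: 0.3
```

Request:
drive_tool([
  [[0.0, 0, 0, 0, 0], [0.0, 0, 0, 0, 0], [0.0, 0, 0, 0, 0], [0.0, 0, 0, 0, 0], [0.0, 0, 0, 0, 0]],
])

```text
clock: 18.1
tool_pos: [561.5, 96.9, 134.7]
tool_rot: [-0.001, 0.768, -0.641, -0.001]
force: [-4.4, 15.1, -1.7]
grip_width: 0.4
```

Push held at ~15.5 N for over half a second; one more hold at slightly higher, then back off and lift.

Request:
drive_tool([
  [[0.0, 0.0002, 0, 0, 0], [0.0, 0, 0, 0, 0], [0.0, 0, 0, 0, 0], [0.0, 0, 0, 0, 0], [0.0, 0, 0, 0, 0]],
])

```text
clock: 18.52
tool_pos: [561.5, 96.8, 134.8]
tool_rot: [-0.001, 0.768, -0.641, -0.001]
force: [-3.5, 17.0, -0.9]
grip_width: 0.4
```

Request:
drive_tool([
  [[0.0, -0.001, 0, 0, 0], [0.0, -0.003, 0, 0, 0], [0.0, -0.01, 0, 0, 0], [0.0, -0.01, 0, 0, 0], [0.0, 0, 0, 0, 0]],
])

```text
clock: 18.93
tool_pos: [557.4, 120.5, 134.9]
tool_rot: [-0.0, 0.768, -0.64, 0.0]
force: [-0.6, 0.3, -0.3]
grip_width: 0.4
```

Request:
drive_tool([
  [[0.0, 0, 0, -0.02, 0], [0.0, 0, 0, -0.03, 0], [0.0, 0, 0, -0.03, 0], [0.0, -0.03, 0, -0.02, 0], [0.0, -0.03, 0, 0, 0]],
])

```text
clock: 19.35
tool_pos: [548.4, 178.3, 239.4]
tool_rot: [-0.003, 0.767, -0.642, 0.002]
force: [0.1, 1.0, 0.2]
grip_width: 0.4
```

Request:
drive_tool([
  [[0.0, -0.03, 0.02, 0, 0], [0.0, -0.03, 0.02, 0, 0], [0.0, -0.02, 0.02, 0, 0], [0.0, 0, 0, 0, 0], [0.0, 0, 0, 0, 0]],
])

```text
clock: 19.77
tool_pos: [472.9, 246.7, 235.1]
tool_rot: [-0.0, 0.769, -0.64, 0.0]
force: [-0.2, 0.8, -0.0]
grip_width: 0.1
```

```bash
python3 - <<'E'
from plant import monitor,camera
import cv2,numpy as np
s=camera("scene");t=camera("top")
S=monitor.read_state();print(S['tool_pos'],S['force'],abs(S['qvel']).max())
c=lambda im,x,y:cv2.resize(im[y:y+80,x:x+80],None,fx=5,fy=5,interpolation=2)
cv2.imwrite("pics/p5.png",np.hstack([c(s,285,140),c(t,250,175)])[:,:,::-1])
for n,im in(("scene",s),("top",t)):
    a=cv2.imread(f"pics/{n}0.png")[:,:,::-1]
    P={"scene":[(342,277),(386,236),(356,105),(285,305)],"top":[(360,144),(305,138),(184,251),(406,160)]}[n]
    print(n,[round(float(cv2.absdiff(a,im)[y-12:y+12,x-12:x+12].mean()),1) for x,y in P])
E
```

```text
[474.09488871 245.67582271 234.97288703] [-0.34950756 -0.30904605  0.65310582] 0.014973017595371878
scene [2.1, 2.1, 4.9, 2.4]
top [8.7, 8.6, 36.7, 9.2]
```

View pics/p5.png

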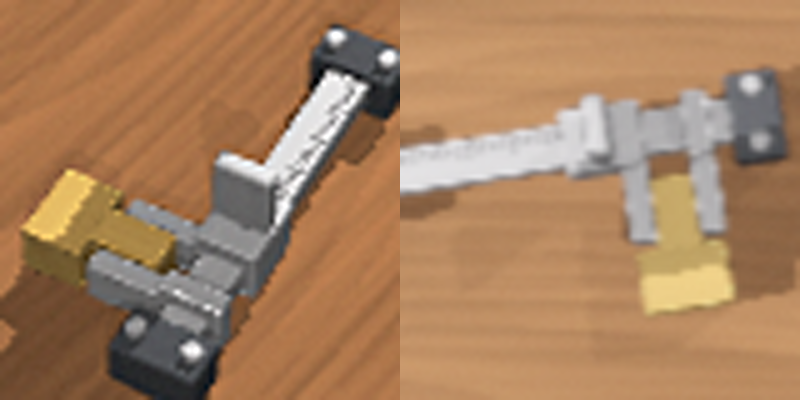

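```bash
python3 -c "
from plant import job;print(job.job_done())"
```

```text
the job is handed in; nothing more can be done
None
```

The job is handed in at about 20 s on the robot's clock. The brass T-block lies flat with its tongue in the caliper's throat and its foot outside the jaws. No verdict was reported.

- **Placing:** I gripped the block across its foot and lowered it into the open throat until it touched the bench. I released it about 3–4 mm from the fixed jaw.
- **Pressing:** I pushed the thumb post with the closed fingers until the force rose without further travel. I then held about 15.5 N on the post, ending at 17 N, for more than 0.8 s. That puts roughly 12–14 N on the tongue, allowing for the 3 N drag, and below the 25 N limit.
- **Opening:** I have no direct reading. The tool position gives about 21 mm from an assumed finger thickness, which could be 2–3 mm off and falls just below the 22.5–25.5 mm window. I relied instead on the rigid jaws being stopped by the tongue.
- **Last pictures:** Both jaws stand shut and flat on the tongue, and the hand is clear at about 235 mm with near-zero force.
- **Other things on the bench:** The plain bar, the stub and the hammer show no change in the scene view. The jar was hidden by the arm in the top view, so I checked it only in the scene view, where the difference was small and probably shadow.

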